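# Seat the knurled collar on the test port and hold it home

## Task

Pick up the black knurled collar and lower it, top side up, over the spigot of the leak-test port. The keyways hidden in its bore must find the four pins on the spigot, so turn the collar by feel until it drops over them, then push it fully home on the port's seat against the sprung seal. Finish while still gripping the collar and holding it pushed home (it springs back up if let go); leave the grease pot, the brass puck and the master leak where they stand.

Things in the scene. Friction and masses are not known exactly. Their poses are not given: they have to be found in the camera images.
- collar: Loose closed-top cap, black, knurled side, orange ring on top; 52.5 mm outside diameter, 40 high, about 0.15 kg; stands open end down on the bench. Origin: centre of its lower rim, z up to the closed top. Bore 33.7 diameter, open below; ceiling 34 above the rim. Four keyways in the bore, 10 wide, 16 deep from the rim, 90 degrees apart, at an unmarked, unknown angle: its yaw tells nothing.
- collar_top (a point): Centre of the collar's closed top, 40 mm above its rim. Grip the collar across its diameter from above.
- port_seat (a point): Centre of the port's flat round steel seat (66 mm diameter), 32 above the bench, z up. Port fixed to the bench: round aluminium flange 96 diameter, 18 high; a hose stub sticks out level to 71 from the axis, below the seat. On the seat stands the spigot, 31 diameter, coned at the top from 31 (20 above the seat) to 22 (27 above the seat).
- pin_tops (a point): Point on the spigot's axis level with its pin tops, 12 mm above the seat. Four brass pins stick out level, 90 degrees apart, 6 thick, to 21.5 from the axis, at an angle that differs each time and has nothing to do with this yaw. The rim first rests on them; turned either way by at most 90 degrees, the keyways meet the pins (within about 5 degrees) and the collar can drop.
- plunger (a joint): Black rubber seal plunger in the middle of the spigot, 18 mm diameter, top 39 above the seat when free. Value: how far it is pressed down, m: 0 free, 0.005 with the collar fully home (stop at 0.008). The collar's ceiling meets it when the rim is 5 mm above the seat; it takes about 7 N to start and 10 N with the rim on the seat.
- master_leak: Bystander: grey metal cylinder 40 in diameter, 61 high, loose; origin at the centre of its underside.
- grease_pot: Bystander: white lidded pot 48 in diameter, 32 high, loose; origin at the centre of its underside.
- height_puck: Bystander: brass puck on a black pad 34 x 52, 20 high, loose; origin at the centre of its underside.
Mind the look-alikes: they are no part of the job. There is more than one size of the part that bears port_seat; the job needs the larger.

How it is judged:
At the end, for the whole second after the job is handed in: The collar sits over the port's spigot and pins, its rim within 2 mm of the seat, within 3 mm of the port's axis and upright within 0.08 rad, the seal plunger pressed in by more than 3 mm, still, and the fingers are touching it with more than 3 N (z of collar in the frame of port_seat below 0.002 m and horizontal distance between collar and port_seat below 0.003 m and angle between collar's own z axis and vertical below 0.08 rad and value of joint plunger above 0.003 m and contact force between the fingers and collar above 3 N and linear speed of collar below 0.02 m/s); the arm keeps its last pose, push and grip.
It fails at once if the master leak is pushed more than 30 mm (distance of master_leak from where it was at the start of the episode above 0.03 m).
It fails at once if the grease pot is pushed more than 30 mm (distance of grease_pot from where it was at the start of the episode above 0.03 m).
It fails at once if the brass puck is pushed more than 30 mm (distance of height_puck from where it was at the start of the episode above 0.03 m).
It also fails if it takes over 51 s, if anything falls off the work surface, if the arm or the gripper's body presses on something with over 40 N, if the wrist force passes 120 N, or if a joint passes its speed limit or range.

## Robot

A 6-joint arm with a two-finger parallel gripper is mounted at the origin on a cart in front of the work surface, level with it; the furniture and walls round the work are solid. World frame = base frame: x ahead of the robot, y to its left, z up, the work surface at z = 0. Lengths are in m, angles in rad, forces in N, time in s.
With the tool pointing down it reaches from about 0.35 to 0.975 m from the base axis. Payload 17.4 kg.
Tool frame: the origin (TCP) lies on the centre line of the jaws, within the pads' length; the fingertips stand 22 mm ahead of it and the grasp point (between the pads) lies 3 mm ahead of it (manip.nose_length is the distance from the TCP to the fingertips, in m); z points along the fingers, y is the line along which they close (so a half turn about z gives the same grasp; the last joint's range is limited). The gripper opens to 85 mm and grips with 20 to 120 N. Pads are 22 mm wide; open, the fingers measure 114 mm over their backs; the gripper's body (76 mm by 85 mm) begins 54 mm behind the grasp point. The pads swing forward as they close: fully open they stand 13 mm farther back than shut.
Start: joints at [1.152, 0.116, 1.442, -0, 1.584, -0.038], TCP at [0.251, 0.627, 0.253] pointing down, gripper open.
Joint ranges: [-2.83, 2.83], [-0.83, 2.19], [0.07, 2.5], [-1.14, 4.28], [0.01, 3], [-2.97, 2.97]. Speed limits (rad/s): [1.89, 1.89, 2.22, 3.14, 3.14, 3.14].

## Interface

Orientations are given as a 3x3 rotation matrix whose columns are the frame's x, y, z axes.
In Python, from bench import manip, snapshot, workorder, cut_out gives the robot as it stands.
- The arm moves only by the tool arm_command, never from a script. Its argument "motion" is a list of rows, each a list of 7 numbers: the shift along the tool's x, y, z as a fraction of full scale, then the turn, a rotation vector about the tool's x, y, z as a fraction of full scale, then the opening, from 0 (shut) to 1 (fully open). A call has 1 to 10 rows; each row is the pose to reach, as a shift and turn from the pose commanded when the call began, along the tool's axes at that moment; what a row does not reach only later rows make up. Full scale, the value 1, is 300 mm for a shift and 90 degrees for a turn. A row lasts 1/10 s, in which the tool goes at most 50 mm and 8.59 degrees, less where a joint would pass 70% of its speed; a pose out of reach is approached as far as the arm can. A call with a number of a shift or a turn outside -1 to 1 is refused whole. A call with a gripper value outside its range is refused whole. The fingers move at their own pace and stop on an object; the grip force is fixed at half the most. Time passes only in rows, so rows that repeat a pose let the fingers close. It gives the time, the measured TCP pose, the force, the opening and the grip force at its end, in the units of the state.
- manip.read_state(): the state, without advancing time (a new reading comes with each control period).
- snapshot(name): name is "scene" or "top" or "wrist"; returns a dict with "color" (480x640x3 uint8, red, green, blue), "depth" (480x640 float32, m along the optical axis (not along the pixel's ray), 0 where there is no reading), "mtx" (3x3 intrinsics, pixels), "rvec" (rotation vector, rad) and "tvec" (3), from world to camera coordinates, as OpenCV has them. Camera axes: x right, y down, z forward; pixel columns grow to the right and rows downward; lengths in m; the calibration is good to about 2 mm. The wrist camera is an equidistant fisheye: a pixel r from the principal point sees the ray r / f radians off the axis. A picture is of the moment at which its call begins.
- workorder.sign_off(): hands the job in; it is judged then, once.
Trained networks look in a picture, given as the dict that the camera call returned (one of the last four; its "shot" number tells which), for a name from the list of things; names that differ only in an ending like _2 or _b are one class to them, and where a whole thing is asked for, a point or a joint stands for the part that bears it (a point fixed in the world has none). Each returns a list of dicts, best first, with "conf" (0 to 1); they miss things now and then, are a little off and sometimes report something else, mostly with a low value. They report only what shows in the picture. A call takes as long as a camera call. They do not tell look-alikes from the thing itself.
- cut_out(picture, label): "mask" (480x640 bool, what is visible of it) and "point" ([column, row] in pixels, amid what is visible of it).
The state is a dict: "time_s": time; "q": joint angles; "joint_velocities": joint speeds; "joint_efforts": joint torques, N m; "tcp_pos": TCP position; "tcp_rot": TCP orientation; "contact_force": force on the tool from outside, world axes, zero at the start; "torque": the same for the moment, N m; "gripper_width": finger opening in m; "grip_force": force on a finger pad.
Only numpy, scipy, OpenCV 4.12 (cv2) and the standard library are available. Lean on these libraries where they do the work, as an engineer would, in place of code of your own. Each camera call takes 0.05 s, during which the arm holds its last target. There are 200 camera calls.

## Working session

There is one attempt and no reset: what is moved stays moved. The work goes in short steps, Python scripts to look and compute and a tool call to move; the robot and the scene stay as the last step left them, time stands still between calls to the robot, and variables do not carry over. Pictures are saved under pics/ and viewed, at most 10 in all, crops included, and the job is handed in when it is done.

Besides the shell and the picture viewer there is one more tool, called after "Call:" as name(argument=value, ...) on one line, values as JSON. arm_command: Moves the arm, as the interface text tells. Shift numbers are shares of 300 mm and turn numbers shares of 90 degrees, none past 1 either way. Its arguments: {"type":"object","properties":{"motion":{"type":"array","items":{"type":"array","items":{"type":"number"}}}},"required":["motion"]}

```bash
mkdir -p pics; ls
cat > h.py <<'E'
import numpy as np, cv2
from bench import manip, snapshot, workorder, cut_out
def cloud(p):
    R=cv2.Rodrigues(np.array(p["rvec"],float))[0]; t=np.array(p["tvec"],float).ravel(); K=np.array(p["mtx"])
    v,u=np.mgrid[:480,:640]; d=p["depth"]
    c=np.stack([(u-K[0,2])/K[0,0]*d,(v-K[1,2])/K[1,1]*d,d],-1)
    w=(c-t)@R; w[d<=0]=np.nan
    return w
def save(p,n): cv2.imwrite("pics/"+n,p["color"][:,:,::-1])
E
python3 - <<'E'
from h import *
for n in ["top","scene"]:
    p=snapshot(n); save(p,n+"1.png"); w=cloud(p); print(n, p["mtx"][0][0])
    for l in ["collar","port_seat","master_leak","grease_pot","height_puck","plunger"]:
        for r in cut_out(p,l):
            m=r["mask"]; q=w[m]; q=q[~np.isnan(q[:,0])]
            if len(q)==0: continue
            print(l,round(r["conf"],2),np.round(r["point"]),m.sum(),"med",np.round(np.median(q,0),3),"lo",np.round(np.percentile(q,2,0),3),"hi",np.round(np.percentile(q,98,0),3))
print(manip.read_state())
E
```

```text
pics
top 593.3413892270016
collar 0.77 [274. 268.] 588 med [0.435 0.299 0.041] lo [0.411 0.275 0.013] hi [0.459 0.323 0.046]
port_seat 0.89 [438. 213.] 857 med [ 0.548 -0.035  0.017] lo [ 0.518 -0.066  0.006] hi [ 0.587 -0.007  0.027]
port_seat 0.73 [368. 230.] 1613 med [0.52  0.097 0.022] lo [0.478 0.054 0.007] hi [0.58  0.141 0.038]
master_leak 0.54 [311. 186.] 370 med [0.597 0.22  0.045] lo [0.583 0.202 0.007] hi [0.62  0.238 0.066]
grease_pot 0.94 [212. 276.] 494 med [0.425 0.422 0.033] lo [0.403 0.4   0.006] hi [0.447 0.444 0.038]
grease_pot 0.6 [430. 302.] 433 med [ 0.368 -0.014  0.01 ] lo [ 0.352 -0.042  0.001] hi [0.386 0.009 0.024]
height_puck 0.81 [431. 299.] 430 med [ 0.368 -0.015  0.01 ] lo [ 0.352 -0.042  0.002] hi [0.384 0.008 0.024]
plunger 0.6 [375. 224.] 84 med [0.522 0.098 0.072] lo [0.514 0.088 0.057] hi [0.533 0.107 0.076]
scene 594.057519160243
collar 0.75 [256. 243.] 805 med [0.431 0.282 0.03 ] lo [0.41  0.272 0.001] hi [0.458 0.318 0.042]
port_seat 0.88 [353. 288.] 1738 med [0.508 0.075 0.018] lo [0.476 0.048 0.003] hi [0.581 0.125 0.033]
master_leak 0.44 [351.
[... 604 characters left out ...]
0e+00, -3.78210585e-02]), 'joint_velocities': array([ 0.00124539, -0.00047615, -0.00083884, -0.00025305,  0.00115578,
        0.0020992 ]), 'joint_efforts': array([-5.23908839e-04, -7.31565356e+01, -6.32565093e+01, -8.08460891e-05,
        8.46869079e-04,  7.88651346e-05]), 'tcp_pos': array([0.25087253, 0.6266566 , 0.25334429]), 'tcp_rot': array([[-9.28379250e-01,  3.71634187e-01,  3.89641633e-06],
       [ 3.71634187e-01,  9.28379248e-01,  6.20567941e-05],
       [ 1.94450742e-05,  5.90602814e-05, -9.99999998e-01]]), 'contact_force': array([0.63412828, 0.50571197, 0.74552706]), 'torque': array([-0.07229801,  0.0425487 , -0.02692316]), 'grip_force': 0.0, 'gripper_width': 0.08542459231512475}
```

View pics/top1.png

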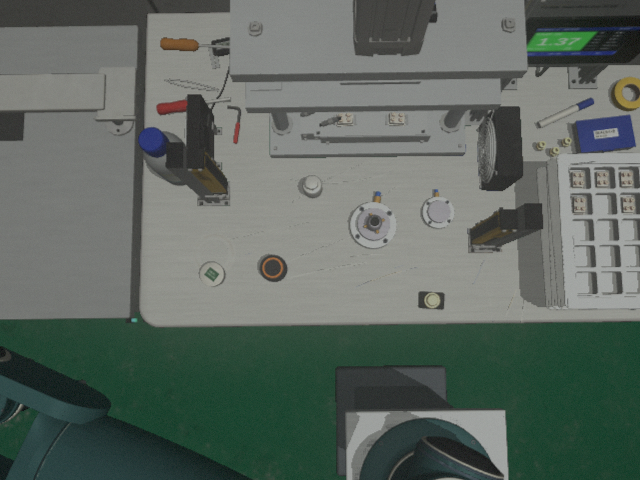

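View pics/scene1.png

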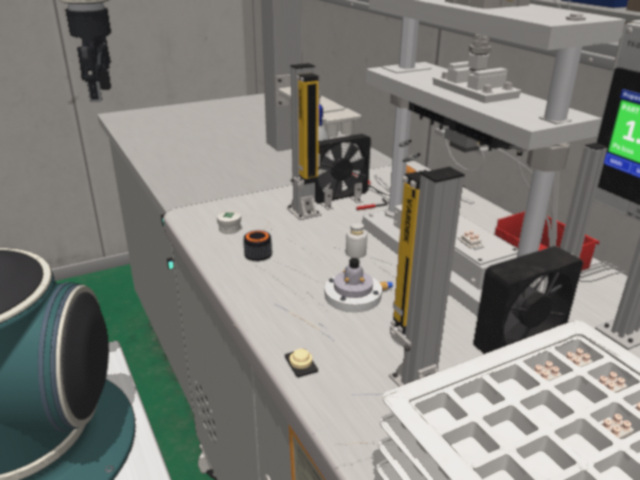

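Run:
```python
from h import *
def fit(x,y):
    A=np.c_[2*x,2*y,np.ones(len(x))]; s=np.linalg.lstsq(A,x*x+y*y,rcond=None)[0]; return s[0],s[1],np.sqrt(s[2]+s[0]**2+s[1]**2)
for n in ["top","scene"]:
    p=snapshot(n); w=cloud(p)
    def box(cx,cy,r,z0,z1):
        return w[(np.hypot(w[...,0]-cx,w[...,1]-cy)<r)&(w[...,2]>z0)&(w[...,2]<z1)]
    def rep(name,q):
        if len(q)<3: print(n,name,len(q)); return
        xy=q[:,:2].astype(np.float32); h=cv2.minEnclosingCircle(xy)
        print(n,name,len(q),"mean",np.round(q.mean(0),4),"enc",np.round(h[0],4),round(h[1],4))
    rep("collar top",box(.435,.299,.04,.036,.05))
    rep("flange",box(.525,.097,.055,.014,.024))
    rep("seat",box(.525,.097,.045,.029,.038))
    rep("spig",box(.525,.097,.04,.045,.058))
    rep("plunger",box(.525,.097,.03,.064,.08))
    rep("small seat",box(.548,-.035,.06,.014,.03))
    rep("small all",box(.548,-.035,.08,.03,.1))
    rep("leak",box(.6,.22,.04,.055,.07))
    rep("pot",box(.425,.42,.04,.028,.05))
```

```text
top collar top 535 mean [0.436  0.3002 0.0416] enc [0.4361 0.3005] 0.0262
top flange 847 mean [0.5218 0.0979 0.0192] enc [0.527  0.0958] 0.0529
top seat 562 mean [0.5215 0.098  0.0334] enc [0.5224 0.0975] 0.0332
top spig 92 mean [0.5195 0.0988 0.0529] enc [0.5224 0.0978] 0.0213
top plunger 71 mean [0.522  0.0977 0.0718] enc [0.5219 0.098 ] 0.0119
top small seat 605 mean [ 0.5476 -0.0364  0.0205] enc [ 0.5542 -0.0355] 0.0391
top small all 13 mean [ 0.502  -0.0745  0.085 ] enc [ 0.5124 -0.0509] 0.0419
top leak 129 mean [0.6025 0.2209 0.0615] enc [0.6029 0.2204] 0.0129
top pot 464 mean [0.4255 0.4227 0.0334] enc [0.4253 0.4229] 0.0245
scene collar top 322 mean [0.4348 0.2951 0.04  ] enc [0.4359 0.2981] 0.0267
scene flange 770 mean [0.5129 0.0778 0.0183] enc [0.526 0.092] 0.0527
scene seat 501 mean [0.5174 0.0876 0.0321] enc [0.5222 0.0946] 0.0342
scene spig 156 mean [0.5179 0.088  0.0519] enc [0.522  0.0943] 0.0153
scene plunger 88 mean [0.5209 0.0939 0.0692] enc [0.5215 0.0966] 0.0101
scene small seat 4 mean [ 0.5259 -0.0333  0.0148] enc [ 0.5261 -0.0342] 0.0126
scene small all 0
scene leak 95 mean [0.6011 0.2166 0.0595] enc [0.6022 0.2198] 0.0151
scene pot 237 mean [0.4245 0.4182 0.0317] enc [0.4245 0.4219] 0.0275
```

The collar is at px (273,268) in the top view. The larger port, with spigot and plunger, is at (373,224). The smaller look-alike port at (437,212) stays out of it. Next I check what is tall near the path.

Run:
```python
from h import *
print(manip.nose_length)
for n in ["top","scene"]:
    w=cloud(snapshot(n)).reshape(-1,3); w=w[~np.isnan(w[:,0])]
    for nm,c in [("collar",(.436,.2995)),("port",(.522,.097))]:
        d=np.hypot(w[:,0]-c[0],w[:,1]-c[1])
        for z0,z1 in [(.05,.1),(.1,.2),(.2,.35),(.35,.8)]:
            k=(w[:,2]>z0)&(w[:,2]<z1)&(d>.035)
            if k.any():
                i=np.argmin(np.where(k,d,9)); print(n,nm,z0,"nearest",np.round(d[i],3),np.round(w[i],3))
s=manip.read_state(); R,t=s["tcp_rot"],s["tcp_pos"]
print(np.round(R.T@(np.array([.436,.2995,.12])-t)/.3,3))
```

```text
0.022
top collar 0.05 nearest 0.163 [0.57  0.391 0.086]
top collar 0.1 nearest 0.163 [0.573 0.387 0.119]
top collar 0.2 nearest 0.162 [0.572 0.388 0.297]
top collar 0.35 nearest 0.23 [0.666 0.296 0.433]
top port 0.05 nearest 0.135 [0.598 0.209 0.065]
top port 0.1 nearest 0.176 [0.681 0.174 0.198]
top port 0.2 nearest 0.143 [0.665 0.101 0.301]
top port 0.35 nearest 0.144 [0.666 0.093 0.45 ]
scene collar 0.05 nearest 0.161 [0.572 0.385 0.075]
scene collar 0.1 nearest 0.161 [0.575 0.38  0.151]
scene collar 0.2 nearest 0.16 [0.572 0.384 0.297]
scene collar 0.35 nearest 0.23 [0.665 0.282 0.432]
scene port 0.05 nearest 0.131 [0.595 0.206 0.057]
scene port 0.1 nearest 0.172 [0.68  0.165 0.199]
scene port 0.2 nearest 0.142 [0.664 0.087 0.304]
scene port 0.35 nearest 0.143 [0.665 0.096 0.447]
[-0.978 -0.783  0.444]
```

Call:
arm_command(motion=[[-0.978, -0.783, 0.444, 0, 0, 0, 1], [-0.978, -0.783, 0.444, 0, 0, 0, 1], [-0.978, -0.783, 0.444, 0, 0, 0, 1], [-0.978, -0.783, 0.444, 0, 0, 0, 1], [-0.978, -0.783, 0.444, 0, 0, 0, 1], [-0.978, -0.783, 0.444, 0, 0, 0, 1], [-0.978, -0.783, 0.444, 0, 0, 0, 1], [-0.978, -0.783, 0.444, 0, 0, 0, 1], [-0.978, -0.783, 0.444, 0, 0, 0, 1], [-0.978, -0.783, 0.444, 0, 0, 0, 1]])

```text
time_s: 1.9
tcp_pos: [0.4363, 0.2989, 0.1201]
tcp_rot: [[-0.928, 0.374, -0.0], [0.374, 0.928, 0.0], [0.0, -0.0, -1.0]]
contact_force: [-0.6, 0.5, 0.5]
gripper_width: 0.0854
grip_force: 0.0
```

Run:
```python
from h import *
p=snapshot("wrist"); save(p,"w1.png"); s=manip.read_state()
print(s["tcp_pos"],s["time_s"],s["q"],p["mtx"])
R=cv2.Rodrigues(np.array(p["rvec"],float))[0]; t=np.array(p["tvec"],float).ravel();K=np.array(p["mtx"])
def proj(P):
    c=R@np.array(P)+t; th=np.arctan2(np.hypot(*c[:2]),c[2]); d=c[:2]/np.hypot(*c[:2]); return K[:2,2]+K[0,0]*th*d
print("collar top pred",proj([.436,.2995,.04]), "cam", -R.T@t)
v,u=np.mgrid[:480,:640]
for r in cut_out(p,"collar"):
    m=r["mask"]; a=np.c_[(u[m]-K[0,2])/K[0,0],(v[m]-K[1,2])/K[1,1]]
    th=np.hypot(a[:,0],a[:,1]); dd=p["depth"][m]
    c=np.c_[a/th[:,None]*np.tan(th)[:,None],np.ones(len(a))]*dd[:,None]
    w=(c-t)@R; k=(dd>0)&(w[:,2]>.036)&(w[:,2]<.046)
    print(r["conf"],r["point"],m.sum(),k.sum(),np.median(w[dd>0],0))
    if k.sum()>5:
        q=w[k]; print(q.mean(0),cv2.minEnclosingCircle(q[:,:2].astype(np.float32)))
```

```text
[0.43605929 0.29979555 0.12054119] 1.95 [ 5.53935225e-01 -1.36925384e-01  1.91067072e+00  3.07633731e-04
  1.36732050e+00 -6.35423552e-01] [[371.64829954   0.         316.79979099]
 [  0.         371.64829954 240.55133216]
 [  0.           0.           1.        ]]
collar top pred [316.78805252 259.87126604] cam [0.36791019 0.32679032 0.24114197]
0.97 [322.8, 248.6] 6804 5813 [0.43250223 0.30212698 0.04057451]
[0.43560069 0.30097979 0.04059621] ((0.43717092275619507, 0.3006022572517395), 0.026500364765524864)
```

View pics/w1.png

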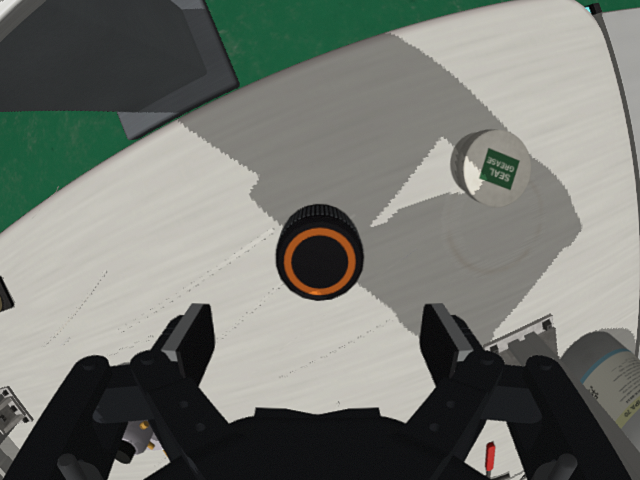

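The wrist view shows the collar centred between the jaws at about (320,258), with the pot at (490,165), clear of the fingers. I'll descend and grip.

Call:
arm_command(motion=[[0, 0.003, 0.15, 0, 0, 0, 1], [0, 0.003, 0.29, 0, 0, 0, 1], [0, 0.003, 0.31, 0, 0, 0, 1], [0, 0.003, 0.31, 0, 0, 0, 1], [0, 0.003, 0.31, 0, 0, 0, 0], [0, 0.003, 0.31, 0, 0, 0, 0], [0, 0.003, 0.31, 0, 0, 0, 0], [0, 0.003, 0.31, 0, 0, 0, 0], [0, 0.003, 0.31, 0, 0, 0, 0], [0, 0.003, 0.31, 0, 0, 0, 0]])

```text
time_s: 3.0
tcp_pos: [0.4372, 0.3011, 0.0295]
tcp_rot: [[-0.928, 0.372, 0.003], [0.372, 0.928, 0.002], [-0.002, 0.003, -1.0]]
contact_force: [-4.5, 0.4, 11.4]
gripper_width: 0.0509
grip_force: 62.3
```

Call:
arm_command(motion=[[0, 0, -0.15, 0, 0, 0, 0], [0, 0, -0.3, 0, 0, 0, 0], [0, 0, -0.377, 0, 0, 0, 0], [-0.519, -0.522, -0.377, 0, 0, 0, 0], [-0.519, -0.522, -0.377, 0, 0, 0, 0], [-0.519, -0.522, -0.377, 0, 0, 0, 0], [-0.519, -0.522, -0.377, 0, 0, 0, 0], [-0.519, -0.522, -0.377, 0, 0, 0, 0], [-0.519, -0.522, -0.377, 0, 0, 0, 0], [-0.519, -0.522, -0.377, 0, 0, 0, 0]])

```text
time_s: 4.0
tcp_pos: [0.5227, 0.0969, 0.1409]
tcp_rot: [[-0.928, 0.373, 0.001], [0.373, 0.928, 0.0], [-0.001, 0.001, -1.0]]
contact_force: [-0.4, -0.1, -1.2]
gripper_width: 0.0507
grip_force: 63.7
```

```bash
cat >> h.py <<'E'
def fish(p):
    R=cv2.Rodrigues(np.array(p["rvec"],float))[0]; t=np.array(p["tvec"],float).ravel(); K=np.array(p["mtx"])
    v,u=np.mgrid[:480,:640]; a=np.stack([(u-K[0,2])/K[0,0],(v-K[1,2])/K[1,1]],-1); th=np.linalg.norm(a,axis=-1,keepdims=True)+1e-9
    d=p["depth"][...,None]; w=(np.concatenate([a/th*np.tan(th),np.ones_like(d)],-1)*d-t)@R; w[p["depth"]<=0]=np.nan
    return w
E
python3 - <<'E'
from h import *
s=manip.read_state(); print(s["tcp_pos"],s["contact_force"],s["q"],s["gripper_width"])
ims=[]
for n in ["wrist","scene"]:
    p=snapshot(n); w=fish(p) if n=="wrist" else cloud(p)
    ims.append(p["color"][120:480,:] if n=="wrist" else cv2.resize(p["color"][180:330,250:450],None,fx=2.4,fy=2.4))
    for l in ["collar","port_seat"]:
        for r in cut_out(p,l):
            q=w[r["mask"]]; q=q[~np.isnan(q[:,0])]
            print(n,l,r["conf"],np.round(np.median(q,0),4))
            for z0,z1 in ([(s["tcp_pos"][2]+.004,s["tcp_pos"][2]+.018)] if l=="collar" else [(.029,.037),(.014,.024)]):
                k=q[(q[:,2]>z0)&(q[:,2]<z1)]
                if len(k)>10: print(z0,len(k),k.mean(0),cv2.minEnclosingCircle(k[:,:2].astype(np.float32)))
cv2.imwrite("pics/w2.png",ims[0][:,:,::-1]); cv2.imwrite("pics/s2.png",ims[1][:,:,::-1])
E
```

```text
[0.5227321  0.09694714 0.14086477] [-0.40029507 -0.08273854 -1.22834472] [ 1.35302572e-01 -1.46639085e-01  1.88514579e+00  1.88311670e-04
  1.40237133e+00 -1.05354179e+00] 0.05066915441189968
wrist collar 0.98 [0.5146 0.1006 0.1518]
0.14486477292984667 13923 [0.5193454  0.09883333 0.15175064] ((0.5243284702301025, 0.09670709818601608), 0.027653928846120834)
wrist port_seat 0.67 [ 0.5405 -0.0287  0.0184]
0.014 2184 [ 0.54574666 -0.03399691  0.02127693] ((0.5467966794967651, -0.036540865898132324), 0.03052043728530407)
wrist port_seat 0.57 [0.5045 0.1085 0.0193]
0.029 3500 [0.51090797 0.10200516 0.03228357] ((0.523593544960022, 0.09700125455856323), 0.03299505636096001)
0.014 5141 [0.50536449 0.10415609 0.01861659] ((0.5232254862785339, 0.09714628010988235), 0.047726500779390335)
scene collar 0.65 [0.5027 0.0859 0.1331]
0.14486477292984667 172 [0.5074137  0.09717184 0.15000576] ((0.5211222171783447, 0.09545337408781052), 0.02614610828459263)
```

View pics/w2.png

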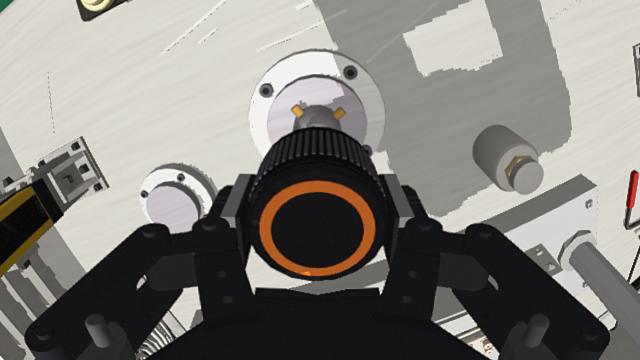

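View pics/s2.png

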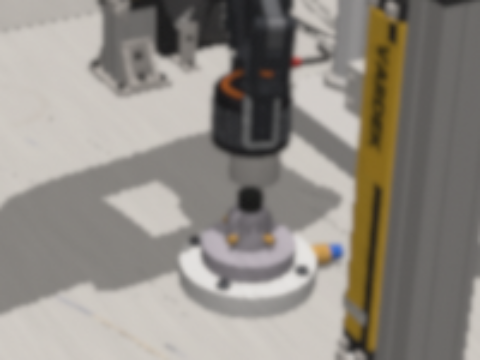

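The wrist view shows the collar over the spigot, with brass pins visible at about (297,110) and (340,113). Both views agree on alignment to about 1 mm, so I lower over the cone.

Call:
arm_command(motion=[[0, 0, 0.1, 0, 0, 0, 0], [0, 0, 0.15, 0, 0, 0, 0], [0, 0, 0.175, 0, 0, 0, 0], [0, 0, 0.195, 0, 0, 0, 0], [0, 0, 0.208, 0, 0, 0, 0], [0, 0, 0.208, 0, 0, 0, 0]])

```text
time_s: 4.9
tcp_pos: [0.5227, 0.0971, 0.0778]
tcp_rot: [[-0.928, 0.372, -0.0], [0.372, 0.928, -0.0], [0.0, -0.0, -1.0]]
contact_force: [-0.1, 0.7, -1.4]
gripper_width: 0.0505
grip_force: 63.7
```

Call:
arm_command(motion=[[0, 0, 0.022, 0, 0, 0, 0], [0, 0, 0.022, 0, 0, 0, 0], [0, 0, 0.022, 0, 0, 0, 0]])

```text
time_s: 5.2
tcp_pos: [0.5239, 0.0973, 0.0732]
tcp_rot: [[-0.928, 0.372, 0.003], [0.372, 0.928, 0.0], [-0.003, 0.002, -1.0]]
contact_force: [-2.0, -0.2, 14.7]
gripper_width: 0.051
grip_force: 65.4
```

Call:
arm_command(motion=[[0, 0, 0, 0, 0, 0.04, 0], [0, 0, 0, 0, 0, 0.08, 0], [0, 0, 0, 0, 0, 0.12, 0], [0, 0, 0, 0, 0, 0.16, 0], [0, 0, 0, 0, 0, 0.2, 0], [0, 0, 0, 0, 0, 0.24, 0]])

```text
time_s: 5.8
tcp_pos: [0.524, 0.0971, 0.0732]
tcp_rot: [[-0.725, 0.689, 0.004], [0.689, 0.725, 0.0], [-0.003, 0.003, -1.0]]
contact_force: [1.9, -1.6, 10.3]
gripper_width: 0.0507
grip_force: 65.1
```

```bash
python3 -c "
from h import *
s=manip.read_state();print(s['torque'],s['q'])"
```

```text
[-0.2899546  -0.25782298  0.13527693] [ 1.35622090e-01 -8.74632034e-02  1.94699837e+00 -4.23357352e-04
  1.27811603e+00 -6.74792209e-01]
```

Call:
arm_command(motion=[[0, 0, 0, 0, 0, 0.04, 0], [0, 0, 0, 0, 0, 0.08, 0], [0, 0, 0, 0, 0, 0.12, 0], [0, 0, 0, 0, 0, 0.16, 0], [0, 0, 0, 0, 0, 0.2, 0], [0, 0, 0, 0, 0, 0.24, 0]])

```text
time_s: 6.4
tcp_pos: [0.5228, 0.0971, 0.0714]
tcp_rot: [[-0.42, 0.908, 0.001], [0.908, 0.42, 0.0], [-0.0, 0.001, -1.0]]
contact_force: [0.8, -1.2, -0.2]
gripper_width: 0.0504
grip_force: 63.7
```

It dropped onto the keyways. Now I push it down.

Call:
arm_command(motion=[[0, 0, 0.01, 0, 0, 0, 0], [0, 0, 0.02, 0, 0, 0, 0], [0, 0, 0.03, 0, 0, 0, 0], [0, 0, 0.04, 0, 0, 0, 0], [0, 0, 0.045, 0, 0, 0, 0], [0, 0, 0.045, 0, 0, 0, 0]])

```text
time_s: 7.0
tcp_pos: [0.5232, 0.097, 0.0614]
tcp_rot: [[-0.424, 0.906, 0.001], [0.906, 0.424, -0.0], [-0.001, 0.001, -1.0]]
contact_force: [-27.0, -7.1, 48.2]
gripper_width: 0.0507
grip_force: 69.2
```

```bash
python3 -c "
from h import *
s=manip.read_state();print(s['torque'],s['contact_force'],s['tcp_pos'])"
```

```text
[-1.13582237  4.15994841  0.03133978] [-27.04068577  -7.12174462  48.15471432] [0.52318038 0.09703149 0.06139474]
```

Call:
arm_command(motion=[[0, 0, -0.006, 0, 0, 0, 0], [0, 0, -0.006, 0, 0, 0, 0]])

```text
time_s: 7.2
tcp_pos: [0.5232, 0.097, 0.0615]
tcp_rot: [[-0.424, 0.906, 0.002], [0.906, 0.424, -0.0], [-0.001, 0.001, -1.0]]
contact_force: [-11.3, -4.7, 24.7]
gripper_width: 0.0503
grip_force: 66.7
```

Run:
```python
from h import *
s=manip.read_state(); print(s["tcp_pos"],s["contact_force"],s["torque"])
for n in ["wrist","scene","top"]:
    p=snapshot(n); w=fish(p) if n=="wrist" else cloud(p)
    if n=="wrist": save(p,"w3.png")
    if n=="scene": cv2.imwrite("pics/s3.png",cv2.resize(p["color"][210:330,270:430],None,fx=4,fy=4)[:,:,::-1])
    for r in cut_out(p,"collar")[:1]:
        q=w[r["mask"]]; q=q[~np.isnan(q[:,0])]
        k=q[(q[:,2]>.066)&(q[:,2]<.085)]
        print(n,r["conf"],len(k))
        if len(k)>20:
            A=np.c_[k[:,:2]-k[:,:2].mean(0),np.ones(len(k))]; c=k
            for _ in range(4):
                f=np.linalg.lstsq(np.c_[c[:,:2]-[.523,.097],np.ones(len(c))],c[:,2],rcond=None)[0]; e=k[:,2]-np.c_[k[:,:2]-[.523,.097],np.ones(len(k))]@f; c=k[np.abs(e)<.0015]
            print("plane",f,len(c),cv2.minEnclosingCircle(c[:,:2].astype(np.float32)))
```

```text
[0.52317044 0.09701145 0.06148054] [-11.34647157  -4.70399368  24.73619585] [-0.69327034  1.8242385   0.13535586]
wrist 0.92 13946
plane [ 0.00222859 -0.00822838  0.07281117] 12256 ((0.5237765312194824, 0.0981593057513237), 0.025580883026123047)
scene 0.58 289
plane [-0.008915    0.04559616  0.0727198 ] 207 ((0.522585928440094, 0.09327132999897003), 0.02629532292485237)
top 0.46 20
```

View pics/s3.png

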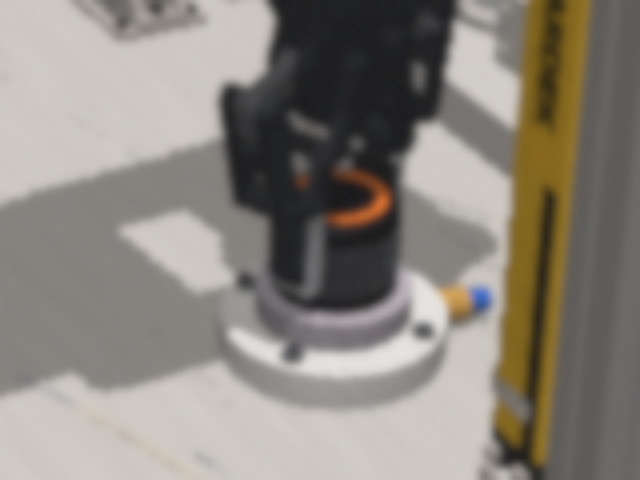

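View pics/w3.png

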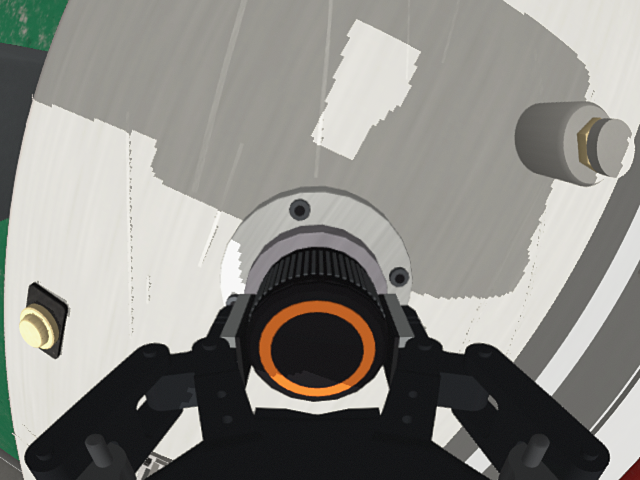

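The collar sits flat on the seat (px (335,290) in the scene crop, ring at (318,347) in the wrist view). Its top is at 0.0727 m, and I'm holding it down with 25 N, which beats the 10 N spring.

```bash
python3 -c "
from h import *
print(workorder.sign_off())"
```

```text
the job is handed in; nothing more can be done
None
```

I pushed the collar fully home on the larger port and handed the job in at about 7 s, still gripping it and pressing down with about 25 N; the sign-off gave no verdict.

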